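# Shake the dust filter, then fasten and hold its cover

## Task

On the jeweller's dust-extraction box, first shake the filter: pull the mushroom-shaped shaker knob straight up until it is fully out, then push it fully home. Then turn the winged quarter-turn fastener on the raised access cover until the slot along its wing lines up with the ribs on the cover, and press the sprung cover down flush on its frame. Finish while still holding the cover pressed shut (it springs up when let go), and leave the other things on the bench and on the box where they are.

Things in the scene. Friction and masses are not known exactly. Their poses are not given: they have to be found in the camera images.
- housing: Grey sheet-metal dust-extraction box standing fixed on the bench, 260 (x) by 360 (y) mm, flat top 110 mm above the bench. Origin: centre of its underside; x points to its back (hinge side of the cover), -x to its louvred front, y along its width, z up.
- cover (a joint): Hinge of the cover, rad: 0 = flush on its frame, 0.14 = fully raised. A spring raises it; about 9 N downward at the fastener or at cover_left/cover_right keeps it shut. With the fastener out of line its cross pin lands on the frame and the cover stops at about 0.12; in line, it goes down to 0.
- cover_left (a point): Point on the cover's top face, good for pressing, 50 mm to the fastener's +y side, 35 mm from the front edge. The cover is a dark grey plate 150 (x) by 160 (y) by 5 mm in the front middle of the box's top, hinged along its rear edge, 115 mm behind this point. Its top face is 121 mm above the bench when flush, about 16 mm higher here when raised. z normal to the cover, x to the hinge.
- cover_right (a point): The same on the -y side of the fastener, 50 mm from its axis.
- fastener (a joint): Angle of the quarter-turn fastener, rad: 0 = in line (wing and slot point from the cover's front edge to its hinge, in line with the two light raised ribs before and behind it); positive = counter-clockwise from above. Turns from -0.5 to 1.6 with light friction (0.05 N m), stays where left; starts well out of line at a positive angle.
- fastener_grip (a point): Grip point on the fastener's axis, 26 mm above the cover's top. Aluminium wing 34 mm long, 10 mm thick, from 4 to 36 mm above the cover, on a steel disc 34 mm across. x along the wing, y across it, z up its axis (normal to the cover: leans 0.14 rad to the box's back while the cover is raised). Moves with the cover.
- shaker (a joint): Travel of the filter shaker knob, m: 0 = fully home (down), 0.04 = fully out (up). It clicks into place at either end, needs up to about 5 N to move, and starts home.
- shaker_grip (a point): Centre of the head of the shaker knob: black mushroom 32 mm across, 24 mm high, on a vertical 10 mm rod. When home this point is 142 mm above the bench (32 mm above the box's top). It stands 135 mm to the left or right of the cover's middle; a flat dial gauge is on the other side.
- gauge: Flat dial gauge fixed on the box's top, 52 mm across, 16 mm high; origin at the centre of its underside. Not to be operated.
- cup: Small brass cup, 48 mm across, 40 mm high, standing loose on the rear strip of the box's top, behind the cover; origin at the centre of its underside. Leave it.
- jar: Amber glass jar, 64 mm across, 85 mm high, on the bench to the box's left; origin at the centre of its underside. Leave it.
- torch: Small hand torch, unlit, standing on its 84 mm foot, 160 mm high, on the bench to the box's right; origin at the centre of its underside. Leave it.
- hammer: Hammer lying on the left of the bench, 240 mm long; origin under its middle. Leave it.
- mandrel: Upright tapered steel ring mandrel, 200 mm high on a 90 mm foot, far left; origin at the centre of its underside. Leave it.
- ring_a: Brass finger ring, 25 mm across, lying on the firebrick of the soldering turntable on the right; origin at the centre of its underside. Leave it.
- ring_b: A second brass finger ring, 23 mm across, on the same firebrick. Leave it.

How it is judged:
On the way, in this order (a step that is already met when the one before it is completed fails the run):
1. the shaker knob is pulled fully out (at least 36 of its 40 mm) (value of joint shaker above 0.036 m), for 0.1 s.
2. the shaker knob is pushed fully home (within 4 mm) (value of joint shaker below 0.004 m), for 0.2 s.
3. the fastener is turned in line with the ribs (within 0.15 rad) (value of joint fastener between -0.15 and 0.15 rad), for 0.2 s.
At the end, for the whole second after the job is handed in: The robot itself presses on the cover (or on its fastener) with more than 3 N, the cover is flush (within 0.02 rad, 3 mm at its front edge), the fastener is in line within 0.15 rad and the shaker knob is home within 4 mm (all of step 3 and value of joint cover below 0.02 rad and value of joint shaker below 0.004 m and contact force between any of the fingers, the arm and cover above 3 N); the arm keeps its last pose, push and grip.
It fails at once if a loose thing on the box or the bench (cup, jar, torch, hammer, mandrel or ring) is shifted by more than 30 mm (distance of any of cup, jar, torch, hammer, mandrel, ring_a, ring_b from where it was at the start of the episode above 0.03 m).
It also fails if it takes over 54 s, if anything falls off the work surface, if the arm or the gripper's body presses on something with over 40 N, if the wrist force passes 120 N, or if a joint passes its speed limit or range.

## Robot

A 7-joint arm with a two-finger parallel gripper is mounted at the origin on the work surface. World frame = base frame: x ahead of the robot, y to its left, z up, the work surface at z = 0. Lengths are in m, angles in rad, forces in N, time in s.
With the tool pointing down it reaches from about 0.425 to 0.925 m from the base axis. Payload 6.8 kg.
Tool frame: the origin (TCP) lies at the very end of the fingers, on their centre line; the grasp point (between the pads) lies robot.pinch_z behind it (robot.pinch_z is the distance from the TCP to the grasp point, in m); z points along the fingers, y is the line along which they close (so a half turn about z gives the same grasp; the last joint's range is limited). The gripper opens to 85 mm and grips with 20 to 120 N. Pads are 22 mm wide; open, the fingers measure 114 mm over their backs; the gripper's body (76 mm by 85 mm) begins 54 mm behind the grasp point. The pads swing forward as they close: fully open they stand 13 mm farther back than shut.
Start: joints at [-1.337, 0.477, 0.022, 1.555, -0.011, 1.109, -0.083], TCP at [0.226, 0.636, 0.231] pointing down, gripper open.
Joint ranges: [-2.96, 2.96], [-0.34, 2.1], [-1.41, 1.46], [0.24, 2.44], [-1.37, 4.51], [0.17, 1.92], [-2.96, 2.96]. Speed limits (rad/s): [2.39, 2.39, 3.14, 3.14, 3.14, 3.14, 3.14].

## Interface

Orientations are given as a unit quaternion [x, y, z, w].
In Python, from workcell import robot gives the robot as it stands. Calls block until the motion is done:
- robot.move_ptp(position, orientation): joint-space move of the TCP to a pose.
- robot.move_linear(position, rotation=None, feed=0.15): straight line of the TCP; rotation=None keeps the orientation; feed is the mean speed in m/s.
- robot.goto_joints(angles): joint-space move.
- robot.set_gripper(opening): finger opening in m; the grip force is fixed at half the most; returns when the fingers have stopped.
- robot.hold(seconds).
- robot.inverse_kinematics(position, orientation): joint angles nearest the present ones, or None.
- robot.sense(): the state.
- robot.get_image(name): name is "scene" or "side" or "wrist"; returns a dict with "frame" (420x560x3 uint8, red, green, blue), "intrinsics" (3x3 intrinsics, pixels), "k1" (the pictures are not rectified: a ray, as slopes to the right and down, at radius r is drawn at 1 + k1 r^2 times it, then the intrinsics apply), "rvec" (rotation vector, rad) and "tvec" (3), from world to camera coordinates, as OpenCV has them. Camera axes: x right, y down, z forward; pixel columns grow to the right and rows downward; lengths in m; the calibration is good to about 2 mm. A picture is of the moment at which its call begins. There is no depth.
A pose or a line that the arm cannot do raises robot.MotionError and nothing moves.
- robot.finish_job(): hands the job in; it is judged then, once.
The state is a dict: "t": time; "joint_positions": joint angles; "joint_vel": joint speeds; "joint_torque": joint torques, N m; "ee_pos": TCP position; "tcp_rot": TCP orientation; "wrist_force": force on the tool from outside, world axes, zero at the start; "torque": the same for the moment, N m; "width": finger opening in m; "grip_force": force on a finger pad.
Only numpy, scipy, OpenCV 4.12 (cv2) and the standard library are available. Lean on these libraries where they do the work, as an engineer would, in place of code of your own. Each camera call takes 0.05 s, during which the arm holds its last target. There are 200 camera calls.

## Working session

There is one attempt and no reset: what is moved stays moved. The work goes in short steps, each a Python script; the robot and the scene stay as the last script left them, time stands still between calls to the robot, and variables do not carry over. Pictures are saved under pics/ and viewed, at most 10 in all, crops included, and the job is handed in when it is done.

```bash
mkdir -p pics; python3 - <<'E'
from workcell import robot
import cv2,pickle
d={}
for n in("scene","side","wrist"):
    d[n]=robot.get_image(n); cv2.imwrite(f"pics/{n}0.png",d[n]["frame"][:,:,::-1])
    print(n,d[n]["intrinsics"].tolist(),d[n]["k1"],d[n]["rvec"],d[n]["tvec"])
pickle.dump(d,open("d0.pkl","wb"))
s=robot.sense();print(s,robot.pinch_z)
E
```

```text
scene [[459.79387560737206, 0.0, 274.3422085268472], [0.0, 459.79387560737206, 205.56878191439142], [0.0, 0.0, 1.0]] -0.04143176778570743 [ 1.98470035  0.86970291 -0.4581051 ] [-0.39717932 -0.10672128  1.93674319]
side [[433.7695531439874, 0.0, 270.43493959805403], [0.0, 433.7695531439874, 205.55507477167805], [0.0, 0.0, 1.0]] -0.09423233037241777 [ 0.71393361 -2.65077668  1.09490204] [0.46931996 0.2804103  1.59823245]
wrist [[296.3035868149868, 0.0, 276.26771330534115], [0.0, 296.3035868149868, 207.6081314236329], [0.0, 0.0, 1.0]] -0.061456680307814815 [-2.34298489 -1.65385108 -0.26586523] [-0.67444536 -0.04073458  0.37997214]
{'t': 0.15, 'joint_positions': array([-1.33709143,  0.47762097,  0.02238539,  1.55619485, -0.0115256 ,
        1.10930581, -0.08311867]), 'joint_vel': array([-9.64196343e-04, -3.43889439e-03, -1.28815098e-04, -4.43211859e-03,
       -2.19277313e-05,  1.45231978e-03, -7.72592637e-04]), 'joint_torque': array([ 3.12099226e-03, -5.96924007e+01,  1.61035672e+00, -2.81492293e+01,
        1.26135611e-02,  6.54195712e-03,  1.67065627e-05]), 'ee_pos': array([0.22612277, 0.63552404, 0.23055506]), 'tcp_rot': array([ 1.70094543e-01,  9.85427499e-01, -6.96410289e-04, -7.31029283e-05]), 'wrist_force': array([0.33741795, 0.00192123, 0.65884302]), 'torque': array([-0.00273392, -0.01598622,  0.03971833]), 'grip_force': 0.0, 'width': 0.08513898036282457} 0.0187
```

View pics/scene0.png

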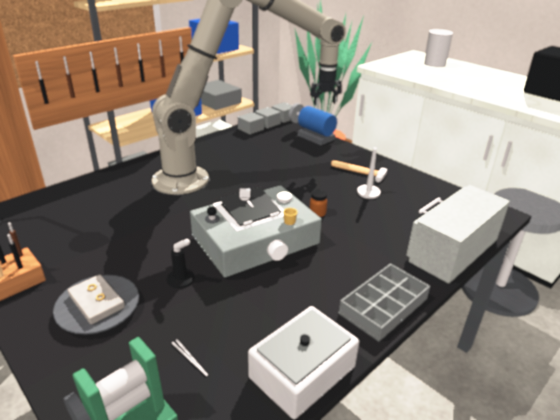

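View pics/side0.png

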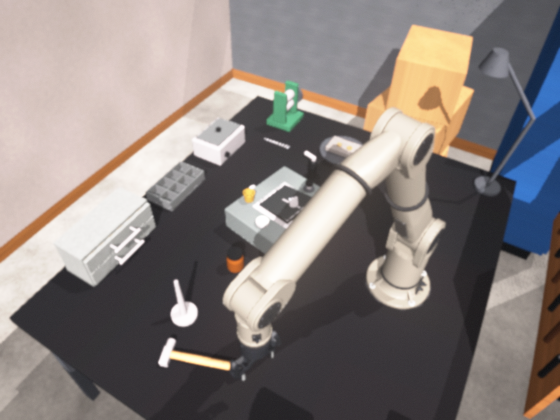

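The scene view shows the box at its centre. The shaker is at about (211,212), on the robot's right; the gauge is at (285,198), the cup at (290,216), the torch at (180,260) and the jar at (318,205). The side view shows the gauge at (262,222) and the cup at (249,196). I'll compute rough positions from these, then look with the wrist camera from above.

```bash
cat > h.py <<'E'
import numpy as np,cv2,pickle
from scipy.spatial.transform import Rotation as R
def ray(im,px):
    K=np.array(im["intrinsics"]);k=im["k1"]
    d=(np.array(px,float)-K[:2,2])/[K[0,0],K[1,1]]; u=d.copy()
    for _ in range(20): u=d/(1+k*(u@u))
    M=cv2.Rodrigues(np.array(im["rvec"],float))[0]
    return -M.T@np.array(im["tvec"]),M.T@np.r_[u,1]
def onz(im,px,z):
    o,v=ray(im,px); return o+v*(z-o[2])/v[2]
def proj(im,P):
    M=cv2.Rodrigues(np.array(im["rvec"],float))[0]; c=M@np.array(P,float)+im["tvec"]
    u=c[:2]/c[2]; u=u*(1+im["k1"]*(u@u)); K=im["intrinsics"]; return u*[K[0][0],K[1][1]]+[K[0][2],K[1][2]]
def down(yaw,tilt=0): # tool y axis at angle yaw in world xy; tool z down
    y=np.array([np.cos(yaw),np.sin(yaw),0]);z=np.array([0,0,-1.]);x=np.cross(y,z)
    return R.from_matrix(np.c_[x,y,z]).as_quat()
E
python3 - <<'E'
from h import *
d=pickle.load(open("d0.pkl","rb"))
S=d["scene"]
for n,p,z in [("shaker",(211,211),.142),("gauge",(285,198),.126),("fast",(245,194),.16),("cup",(290,212),.15),("torch",(181,245),.15),("jar",(318,197),.085)]: print(n,onz(S,p,z).round(3))
for n,p,z in [("gauge",(262,222),.126),("cup",(249,190),.15),("torch",(310,156),.15),("fast",(292,202),.15)]: print(n,onz(d["side"],p,z).round(3))
c=[]
for n,s in(("scene",(170,165,330,285)),("side",(215,140,375,260))):
    x0,y0,x1,y1=s; c.append(cv2.resize(d[n]["frame"][y0:y1,x0:x1,::-1],(400,300),interpolation=cv2.INTER_CUBIC))
cam=d["wrist"]; o,_=ray(cam,(276,207)); print("wristcam",o, _)
cv2.imwrite("pics/crop.png",np.hstack(c))
E
```

```text
shaker [ 0.462 -0.172  0.142]
gauge [0.544 0.082 0.126]
fast [ 0.476 -0.04   0.16 ]
cup [0.644 0.005 0.15 ]
torch [ 0.559 -0.35   0.15 ]
jar [0.571 0.225 0.085]
gauge [0.524 0.097 0.126]
cup [ 0.645 -0.006  0.15 ]
torch [ 0.531 -0.322  0.15 ]
fast [ 0.466 -0.033  0.15 ]
wristcam [0.14989363 0.66281625 0.37298953] [ 0.29389177 -0.1062243  -0.94992055]
```

View pics/crop.png

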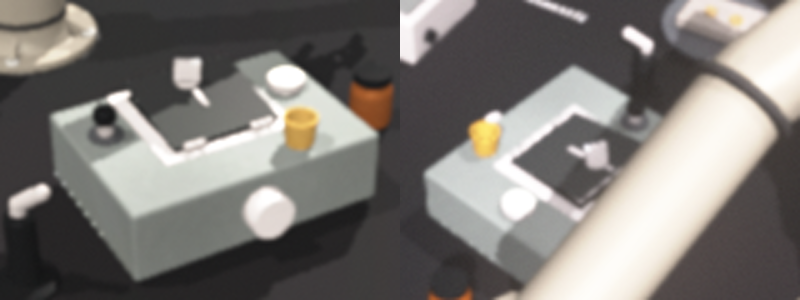

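The crop shows the wing standing on the raised cover, well out of line, with the cup behind and the knob free. The box's yaw is about -15°. Next I move the wrist camera over the box.

```bash
python3 - <<'E'
from h import *
from workcell import robot
q=down(np.radians(74.5))
s=robot.sense();p=s["ee_pos"]
robot.move_linear([p[0],p[1],.36],feed=.25)
robot.move_ptp([.49,-.04,.36],q)
im=robot.get_image("wrist");pickle.dump(im,open("w1.pkl","wb"))
cv2.imwrite("pics/w1.png",cv2.resize(im["frame"][:,:,::-1],(784,588)))
s=robot.sense();print(s["t"],s["ee_pos"],s["joint_positions"],s["wrist_force"])
E
```

```text
3.4333 [ 0.49025577 -0.03908336  0.35997516] [-0.78571968  0.0471595   0.78414434  1.84352964 -0.03468037  1.26486824
  1.31016092] [0.1197198  0.01616139 0.01148917]
```

View pics/w1.png

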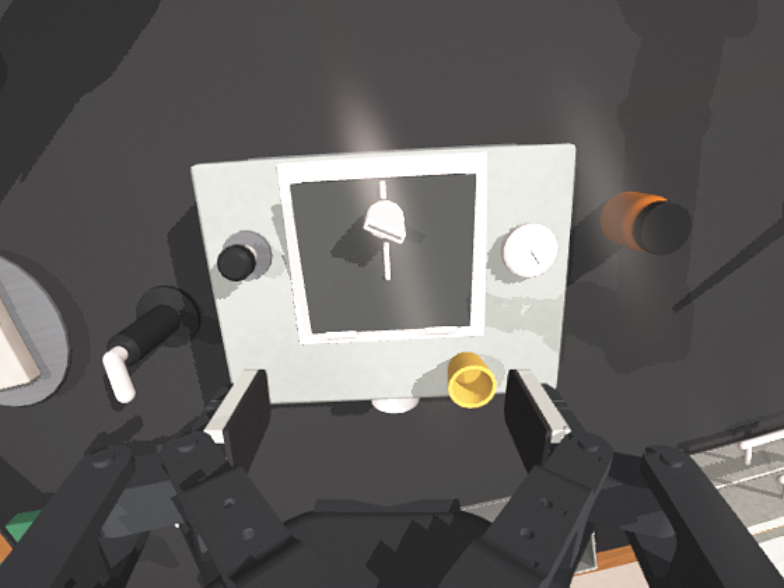

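The wrist view (enlarged 1.4×) shows the following:
- **Box corners:** (195,167), (574,146), (557,393), (232,405).
- **Knob top:** (236,262).
- **Ribs:** along (382,182) to (388,280).
- **Wing's top slot:** along (366,222) to (403,240), so the wing lies nearly across the ribs.
- **Gauge:** (530,250).
- **Cup:** (471,380).

```bash
python3 - <<'E'
from h import *
from scipy.optimize import least_squares
im=pickle.load(open("w1.pkl","rb"))
f=lambda x,y,z:onz(im,(x/1.4,y/1.4),z)
C=[f(195,167,.11),f(574,146,.11),f(557,393,.11),f(232,405,.11)]
L=[(-.13,-.18),(-.13,.18),(.13,.18),(.13,-.18)]
for c in C: print(c.round(4))
def T(p,l): c,s=np.cos(p[2]),np.sin(p[2]); return np.array([p[0]+c*l[0]-s*l[1],p[1]+s*l[0]+c*l[1]])
r=least_squares(lambda p:np.concatenate([T(p,l)-c[:2] for l,c in zip(L,C)]),[.55,-.05,-.27])
print("box",r.x,r.fun.round(4))
k=f(236,262,.152);print("knob",k)
g=f(530,250,.126);print("gauge",g)
d=g-k;yaw=np.arctan2(-d[0],d[1]);print("dist",np.hypot(*d[:2]),"yaw",yaw,"mid",(g+k)/2)
c,s=np.cos(r.x[2]),np.sin(r.x[2]);A=np.array([[c,s],[-s,c]])
for n,p in [("knob",k),("gauge",g),("ribf",f(382,182,.14)),("ribr",f(388,280,.13)),("wa",f(366,222,.172)),("wb",f(403,240,.172)),("frame fl",f(292,184,.13)),("cup",f(471,383,.15)),("cover rl",f(310,334,.121)),("cover rr",f(472,328,.121))]:
    print(n,p.round(4),"local",(A@(p[:2]-r.x[:2])).round(4))
E
```

```text
[ 0.3747 -0.1905  0.11  ]
[0.4492 0.1496 0.11  ]
[0.7023 0.0978 0.11  ]
[ 0.6212 -0.2534  0.11  ]
box [ 0.53684334 -0.04915145 -0.22286816] [-0.0044 -0.0055  0.0007  0.0056  0.0011 -0.0001  0.0026  0.    ]
knob [ 0.46358613 -0.16856137  0.152     ]
gauge [0.52956058 0.08921107 0.126     ]
dist 0.2660812995616531 yaw -0.25056200946474116 mid [ 0.49657335 -0.03967515  0.139     ]
knob [ 0.4636 -0.1686  0.152 ] local [-0.0451 -0.1326]
gauge [0.5296 0.0892 0.126 ] local [-0.0377  0.1333]
ribf [ 0.4332 -0.0272  0.14  ] local [-0.106  -0.0015]
ribr [ 0.5215 -0.0461  0.13  ] local [-0.0157 -0.0004]
wa [ 0.4579 -0.047   0.172 ] local [-0.0775 -0.0153]
wb [ 0.4798 -0.0222  0.172 ] local [-0.0616  0.0136]
frame fl [ 0.4141 -0.104   0.13  ] local [-0.1076 -0.0806]
cup [0.6379 0.0056 0.15  ] local [0.0865 0.0758]
cover rl [ 0.558  -0.1375  0.121 ] local [ 0.0401 -0.0815]
cover rr [0.5949 0.0211 0.121 ] local [0.0411 0.0813]
```

```bash
python3 - <<'E'
from h import *
im=pickle.load(open("w1.pkl","rb"))
a=im["frame"][125:205,225:325,::-1];b=im["frame"][155:205,140:205,::-1]
cv2.imwrite("pics/w1c.png",cv2.resize(a,(700,560),interpolation=cv2.INTER_CUBIC))
E
```

```text
(no output)
```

View pics/w1c.png

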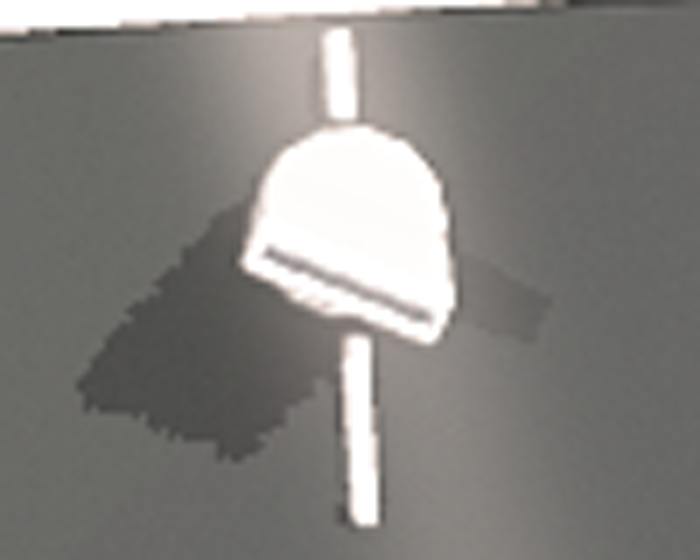

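```bash
python3 - <<'E'
from h import *
from workcell import robot
im=pickle.load(open("w1.pkl","rb"))
k=onz(im,(236/1.4,262/1.4),.143)
cr=lambda x,y,z:onz(im,(225+x/7,125+y/7),z)
a,b=cr(265,250,.172),cr(432,318,.174);d=b-a
r1,r2=cr(340,35,.142),cr(368,520,.13)
print("knob",k,"slot",a,b,"mid",(a+b)/2,"ang",np.arctan2(d[1],d[0]),"rib",np.arctan2(*(r2-r1)[[1,0]]))
by=-.23; q=down(by)
robot.set_gripper(.065)
robot.move_ptp([k[0],k[1],.20],q)
robot.move_linear([k[0],k[1],.120],feed=.12)
robot.set_gripper(.0)
s=robot.sense();print(s["t"],s["ee_pos"],s["joint_positions"],s["width"],s["grip_force"],s["wrist_force"])
im=robot.get_image("wrist");pickle.dump(im,open("w2.pkl","wb"))
a=cv2.resize(im["frame"][:,:,::-1],(560,420))
cv2.imwrite("pics/w2.png",a)
E
```

```text
knob [ 0.46490409 -0.17244038  0.143     ] slot [ 0.46062705 -0.04610337  0.172     ] [ 0.47796366 -0.023158    0.174     ] mid [ 0.46929536 -0.03463068  0.173     ] ang 0.9237461200961901 rib -0.21373312548239123
5.9167 [ 0.46528692 -0.17244215  0.12077678] [-0.44167689  0.45080264  0.85142188  2.11836771 -0.48845148  0.77563108
  0.48971077] 0.030079797447649596 58.63521753810346 [-1.18413826  0.41696287  7.52929734]
```

View pics/w2.png

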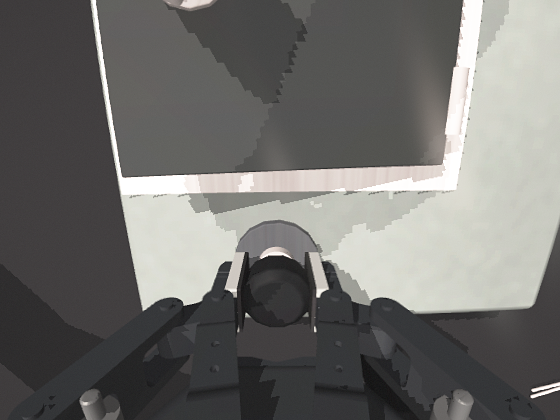

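The wrist view shows the knob's head at (275,290), centred between the pads at a width of 30 mm. I'll pull it in small steps while watching the force.

```bash
python3 - <<'E'
from h import *
from workcell import robot
p=robot.sense()["ee_pos"]
def go(dz):
    robot.move_linear([p[0],p[1],.120+dz],feed=.06)
    s=robot.sense();print(dz,s["t"],s["ee_pos"][2].round(4),s["width"].round(4),s["wrist_force"].round(1));return s
for dz in (.02,.036,.040,.043):
    s=go(dz)
    if s["wrist_force"][2]<-20: break
robot.hold(.3)
im=robot.get_image("scene");im2=robot.get_image("side")
cv2.imwrite("pics/s3.png",np.hstack([cv2.resize(im["frame"][165:285,150:310,::-1],(400,300)),cv2.resize(im2["frame"][120:240,235:395,::-1],(400,300))]))
E
```

```text
Traceback (most recent call last):
AttributeError: 'float' object has no attribute 'round'
```

```bash
python3 - <<'E'
from h import *
from workcell import robot
p=robot.sense()["ee_pos"]
def go(dz):
    robot.move_linear([p[0],p[1],.120+dz],feed=.06)
    s=robot.sense();print(dz,s["t"],round(s["ee_pos"][2],4),round(s["width"],4),s["wrist_force"].round(1));return s
for dz in (.036,.040,.043,.045):
    s=go(dz)
    if s["wrist_force"][2]<-20: break
robot.hold(.3)
im=robot.get_image("scene");im2=robot.get_image("side")
cv2.imwrite("pics/s3.png",np.hstack([cv2.resize(im["frame"][165:285,150:310,::-1],(400,300)),cv2.resize(im2["frame"][120:240,235:395,::-1],(400,300))]))
E
```

```text
0.036 6.8667 0.1565 0.0296 [-0.9  0.2  2.6]
0.04 7.1167 0.1601 0.0298 [-1.7 -0.3  2.1]
0.043 7.3667 0.1614 0.0292 [  8.2  -4.6 -23.7]
```

View pics/s3.png

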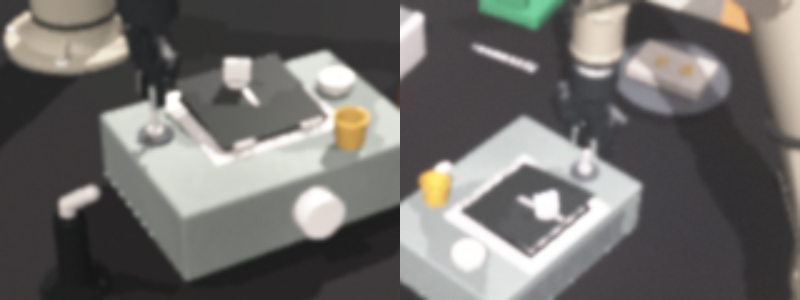

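The knob is fully out: the stop was felt at +41 mm, and both views show the bare rod. Next I push it home and then plan the fastener grasp.

```bash
cat >> h.py <<'E'
BY=-.217
def tool(theta,tilt,sg):
    M=(R.from_euler('z',BY)*R.from_euler('y',tilt)*R.from_euler('z',theta)).as_matrix()
    return R.from_matrix(np.c_[sg*-M[:,0],sg*M[:,1],-M[:,2]])if 0 else R.from_matrix(np.c_[np.cross(sg*M[:,1],-M[:,2]),sg*M[:,1],-M[:,2]])
def axis(tilt): return (R.from_euler('z',BY)*R.from_euler('y',tilt)).apply([0,0,1])
TOP=np.array([.4693,-.0346,.173])   # wing top centre, cover raised .14
E
python3 - <<'E'
from h import *
from workcell import robot
p=robot.sense()["ee_pos"]
for z in (.140,.124,.120,.118,.116):
    robot.move_linear([.4653,-.1724,z],feed=.06)
    s=robot.sense();print(z,s["t"],round(s["ee_pos"][2],4),round(s["width"],4),s["wrist_force"].round(1))
    if s["wrist_force"][2]>22: break
robot.hold(.3)
tcp=TOP-axis(.14)*(.010+.0187+.001)
print("tcp",tcp)
for sg in(1,-1):
    for th in(1.14,.7,.3,0,-.1): 
        q=robot.inverse_kinematics(tcp,tool(th,.14,sg).as_quat()); print(sg,th,None if q is None else np.round(q,2))
E
```

```text
0.14 8.3 0.1397 0.0295 [-0.2  0.1 -1.6]
0.124 8.7167 0.1234 0.0294 [ 2.  -1.7 -7.3]
0.12 8.9667 0.1208 0.03 [-4.6  1.7 11.3]
0.118 9.2167 0.1204 0.0301 [-11.2   5.8  35.7]
tcp [ 0.46525277 -0.0337077   0.14359058]
1 1.14 [-0.16  0.33  0.15  2.04 -0.1   0.92  2.54]
1 0.7 [-0.24  0.33  0.25  2.04 -0.14  0.92  2.14]
1 0.3 [-0.33  0.34  0.35  2.05 -0.18  0.92  1.79]
1 0 [-0.39  0.34  0.43  2.05 -0.21  0.93  1.52]
1 -0.1 [-0.41  0.35  0.45  2.05 -0.22  0.93  1.43]
-1 1.14 [-0.8   0.5   1.    2.07 -0.51  1.   -0.15]
-1 0.7 [-0.87  0.58  1.12  2.08 -0.6   1.04 -0.49]
-1 0.3 [-0.91  0.66  1.23  2.08 -0.7   1.1  -0.79]
-1 0 [-0.94  0.73  1.3   2.08 -0.76  1.14 -1.02]
-1 -0.1 [-0.94  0.75  1.32  2.08 -0.78  1.16 -1.1 ]
```

The knob is home, with the stop felt at 36 N. I'll release it, go to the fastener and grip the wing.

```bash
python3 - <<'E'
from h import *
from workcell import robot
robot.move_linear([.4653,-.1724,.1200],feed=.06)
robot.set_gripper(.065)
robot.move_linear([.4653,-.1724,.215],feed=.15)
a=axis(.14); tcp=TOP-a*.0297; q=tool(1.14,.14,1).as_quat()
robot.set_gripper(.04)
robot.move_ptp(tcp+a*.07,q)
im=robot.get_image("wrist")
robot.move_linear(tcp,feed=.1)
s=robot.sense();print(s["t"],s["ee_pos"],s["wrist_force"].round(1))
im2=robot.get_image("wrist")
cv2.imwrite("pics/w4.png",np.hstack([im["frame"][100:,80:480,::-1],im2["frame"][100:,80:480,::-1]]))
E
```

```text
14.1917 [ 0.46573816 -0.0338177   0.14400914] [ 0.3 -0.1  0.4]
```

View pics/w4.png

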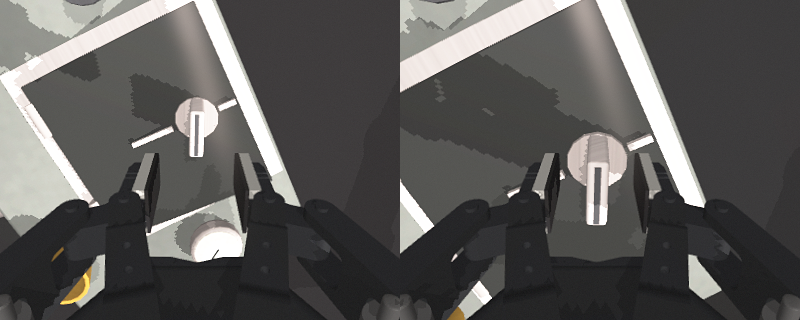

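The wing at (597,190) is upright in the view and centred between the pads, so its angle of about 1.14 is right. Grip and turn to 0.

```bash
python3 - <<'E'
from h import *
from workcell import robot
robot.set_gripper(0)
s=robot.sense();print(s["t"],s["width"],s["wrist_force"].round(1))
tcp=TOP-axis(.14)*.0297
for th in (.9,.6,.3,0,-.02):
    robot.move_linear(tcp,tool(th,.14,1).as_quat(),feed=.1)
    s=robot.sense();print(th,s["t"],round(s["width"],4),s["wrist_force"].round(1),s["torque"].round(2))
robot.hold(.3)
im=robot.get_image("wrist")
cv2.imwrite("pics/w5.png",im["frame"][:,:,::-1])
E
```

```text
14.6167 0.008835258354089975 [-0.1 -0.9  3.5]
0.9 15.0083 0.0089 [-0.8 -0.4  4.1] [-0.25 -0.27  0.02]
0.6 15.4583 0.009 [ 2.5 -1.7  3.5] [-0.56 -0.5   0.03]
0.3 15.9083 0.009 [ 3.4 -4.1  2.8] [-0.96 -0.86  0.06]
0 16.3583 0.0088 [ 3.8 -4.8  3. ] [-1.14 -0.82  0.04]
-0.02 16.6083 0.009 [ 3.6 -5.1  2.9] [-1.16 -0.79  0.11]
```

View pics/w5.png

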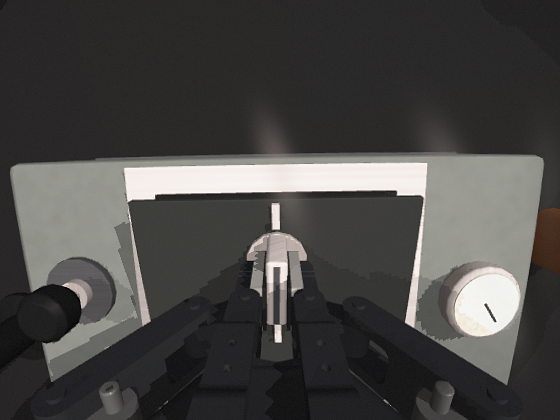

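The slot at (277,295) lies in line with the ribs, (275,215) to (278,333). Next I press the cover down along its hinge arc while holding the wing.

```bash
python3 - <<'E'
from h import *
from workcell import robot
xd=lambda t:(R.from_euler('z',BY)*R.from_euler('y',t)).apply([1,0,0])
H=TOP-.036*axis(.14)+.115*xd(.14); print("H",H)
for t,over in [(.1,0),(.06,0),(.02,0),(0,0),(0,.001),(0,.002),(0,.003),(0,.004),(0,.005),(0,.006),(0,.007)]:
    p=H-.115*xd(t)+.0063*axis(t)-[0,0,over]
    robot.move_linear(p,tool(-.02,t,1).as_quat(),feed=.05)
    s=robot.sense();print(t,over,round(s["t"],2),(s["ee_pos"]-p).round(4),round(s["ee_pos"][2],4),round(s["width"],4),s["wrist_force"].round(1),s["torque"].round(2))
    if s["wrist_force"][2]>32: break
robot.hold(.3)
s=robot.sense();print(s["t"],s["wrist_force"].round(1))
im=robot.get_image("wrist");sc=robot.get_image("scene")
cv2.imwrite("pics/w6.png",np.hstack([im["frame"][120:,:,::-1][:, 0:480],cv2.resize(sc["frame"][165:285,170:290,::-1],(300,300))]))
E
```

```text
H [ 0.57559848 -0.05803579  0.12130477]
0.1 0 17.21 [ 0.0005 -0.0009  0.0004] 0.1394 0.0089 [ 2.7 -5.9  4.1] [-1.28 -0.62  0.11]
0.06 0 17.46 [ 0.0003 -0.0008  0.0005] 0.135 0.0088 [ 1.4 -5.3  6.6] [-1.26 -0.43  0.05]
0.02 0 17.71 [ 0.0001 -0.0008  0.0005] 0.1304 0.0091 [ 1.4 -4.8  7.7] [-1.16 -0.12  0.05]
0 0 17.96 [-0.     -0.0008  0.0005] 0.1281 0.0087 [ 0.  -4.8  8.1] [-1.21 -0.02 -0.02]
0 0.001 18.21 [ 0.     -0.0008  0.0012] 0.1278 0.0088 [-4.5 -4.3 22.4] [-1.12  0.93  0.02]
0 0.002 18.46 [ 0.     -0.0008  0.0019] 0.1275 0.0088 [-8.7 -3.9 33.7] [-1.06  1.73  0.06]
18.7583 [-8.7 -4.1 33. ]
```

View pics/w6.png

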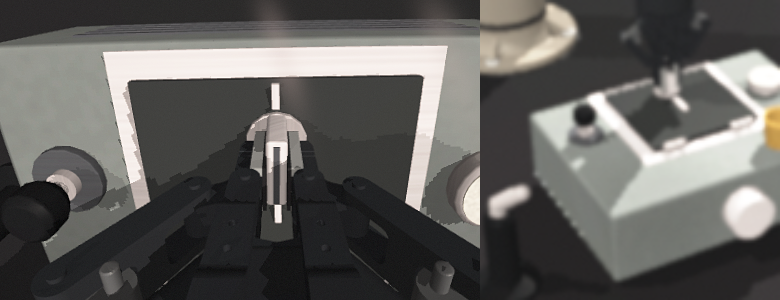

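The cover sits flush in its frame with a firm stop at 33 N. The slot at (277,175) is in line with the ribs, and the knob is home. I'm handing the job in while still pressing.

```bash
python3 -c "
from workcell import robot
print(robot.finish_job())"
```

```text
the job is handed in; nothing more can be done
None
```

I pulled the shaker fully out and pushed it home, turned the fastener in line with the ribs, and handed the job in at about 19 s with the cover pressed flush at about 33 N; no verdict was returned.

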